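# Slide the cover off the treatment trays

## Task

Slide the blue-handled cover sideways off its pile of steel trays onto the mint-green stand beside it, and leave it lying there centred and square to the stand, handle up. Keep it low and level all the way, sliding across rather than lifting it, and do not shift the tray beneath it or the yellow-handled cover.

Things in the scene. Friction and masses are not known exactly. Their poses are not given: they have to be found in the camera images.
- blue_handle (a point): Centre of the blue grip bar on the loose flat metal cover (186 x 126 x 5 mm, about 0.35 kg, not fastened) that tops one pile. The bar is 70 mm long along this point's x, 10 mm wide along y, 12 mm high along z, and stands on two thin posts 29 mm either side of its middle; its centre is above the cover's middle, 34 mm above the cover's flat underside (29 mm above its upper face), about 110 mm above the counter at the start. x is the cover's long side, z up.
- blue_tray_center (a point): Centre (half-way up) of the open steel tray directly beneath the blue-handled cover: 180 x 120 x 38 mm, 0.5 kg, loose, standing on a second identical loose tray on the counter. The cover lies on its rim, 76 mm above the counter. x along the long side.
- stand_top (a point): Middle of the upper face of the fixed mint-green stand between the two piles: a plate 220 x 160 mm, its face 73 mm above the counter, that is 3 mm below the underside of the covers. x along its long side, y towards the piles (one pile at +y, one at -y, either may be the blue one, each with its middle about 170 mm away, long side within about 6 degrees of the stand's, with a gap of 10 to 40 mm between stand and trays), z up.
- yellow_handle (a point): Centre of the yellow grip bar of the other cover, alike but yellow, on its own pile of two trays at the other side of the stand; it is not to be moved.
Not all that is in view belongs to the job. What is shaped like the part that bears blue_handle but purple is not meant.

How it is judged (in metres and radians):
At the end, for the whole second after the job is handed in: The blue-handled cover lies flat, handle up, on the stand, its middle within 25 mm of the stand's middle along each side and its long side within 11 degrees of the stand's; the tray that was beneath it and the yellow-handled cover are each within 15 mm of where they began (x of blue_handle in the frame of stand_top between -0.025 and 0.025 m and y of blue_handle in the frame of stand_top between -0.025 and 0.025 m and z of blue_handle in the frame of stand_top between 0.026 and 0.042 m and angle between the x axis of blue_handle and the x axis of stand_top, either way round below 0.2 rad and angle between blue_handle's own z axis and vertical below 0.1 rad and distance of each of blue_tray_center, yellow_handle from where it was at the start of the episode below 0.015 m); the robot touches nothing.
It fails at once if the blue-handled cover is lifted more than 20 mm above its height on the trays instead of being slid (height (world z) of blue_handle above 0.13 m).
It fails at once if the blue-handled cover is tipped more than 17 degrees (angle between blue_handle's own z axis and vertical above 0.3 rad).
It fails at once if the tray beneath the blue-handled cover is shifted more than 25 mm (distance of blue_tray_center from where it was at the start of the episode above 0.025 m).
It fails at once if the yellow-handled cover is shifted more than 25 mm (distance of yellow_handle from where it was at the start of the episode above 0.025 m).
It also fails if it takes over 32 s, if anything falls off the work surface, if the arm or the gripper's body presses on something with over 40 N, if the wrist force passes 120 N, or if a joint passes its speed limit or range.

## Robot

A 7-joint arm with a two-finger parallel gripper is mounted at the origin on the work surface. World frame = base frame: x ahead of the robot, y to its left, z up, the work surface at z = 0. Lengths are in mm, angles in rad, forces in N, time in s.
With the tool pointing down it reaches from about 425 to 975 mm from the base axis. Payload 16.7 kg.
Tool frame: the origin (TCP) lies at the very end of the fingers, on their centre line; the grasp point (between the pads) lies 19 mm behind it; z points along the fingers, y is the line along which they close (so a half turn about z gives the same grasp; the last joint's range is limited). The gripper opens to 85 mm and grips with 20 to 120 N. Pads are 22 mm wide; open, the fingers measure 114 mm over their backs; the gripper's body (76 mm by 85 mm) begins 54 mm behind the grasp point. The pads swing forward as they close: fully open they stand 13 mm farther back than shut.
Start: joints at [-1.256, 0.426, 0.074, 1.606, -0.034, 1.111, -0.067], TCP at [301.958, 603.651, 191.902] pointing down, gripper open.
Joint ranges: [-2.85, 2.85], [-0.5, 2.14], [-1.23, 1.37], [0.21, 2.46], [-1.02, 4.16], [0.16, 2.05], [-2.73, 2.73]. Speed limits (rad/s): [1.89, 1.89, 2.39, 2.39, 3.01, 3.01, 3.01].

## Interface

Orientations are given as a unit quaternion [w, x, y, z].
In Python, from rig import manip, grab_frame, find_in, landmark_of gives the robot as it stands.
- The arm moves only by the tool arm_command, never from a script. Its argument "moves" is a list that holds one entry, the list of rows, each a list of 7 numbers: the finger opening in mm, from 0 to 85.4, then the shift along the tool's x, y, z in mm, then the turn, a rotation vector about the tool's x, y, z in rad. In form: [[[fingers, dx, dy, dz, wx, wy, wz], ...]]. A call has 1 to 12 rows; each row shifts and turns the commanded pose from where the row before left it, along the tool's axes as they then stand; what a row does not reach is not made up. A row lasts 1/8 s, in which the tool goes at most 62.5 mm and 10.7 degrees, less where a joint would pass 70% of its speed; a pose out of reach is approached as far as the arm can. A call with a gripper value outside its range is refused whole. The fingers move at their own pace and stop on an object; "grip_force" is the grip in N (left out, the last holds). Time passes only in rows, so rows that do not move let the fingers close. It gives the time, the measured TCP pose, the force, the opening and the grip force at its end, in the units of the state.
- manip.observe(): the state, without advancing time (a new reading comes with each control period).
- grab_frame(name): name is "scene" or "top" or "wrist"; returns a dict with "image" (420x560x3 uint8, red, green, blue), "K" (3x3 intrinsics, pixels), "world_from_camera" (4x4, takes a point from camera to world coordinates). Camera axes: x right, y up, looking along -z (the intrinsics and any distortion apply to the point x, -y, -z); pixel columns grow to the right and rows downward; lengths in mm; the calibration is good to about 2 mm. The wrist camera is an equidistant fisheye: a pixel r from the principal point sees the ray r / f radians off the axis. A picture is of the moment at which its call begins. There is no depth.
- manip.job_done(): hands the job in; it is judged then, once.
Trained networks look in a picture, given as the dict that the camera call returned (one of the last four; its "shot" number tells which), for a name from the list of things; names that differ only in an ending like _2 or _b are one class to them, and where a whole thing is asked for, a point or a joint stands for the part that bears it (a point fixed in the world has none). Each returns a list of dicts, best first, with "confidence" (0 to 1); they miss things now and then, are a little off and sometimes report something else, mostly with a low value. They report only what shows in the picture. A call takes as long as a camera call. They do not tell look-alikes from the thing itself.
- find_in(picture, name): "uv" ([column, row] in pixels, amid what is visible of it).
- landmark_of(picture, name): "uv" ([column, row] in pixels: a listed point, or the origin of a listed thing).
The state is a dict: "time": time; "joint_positions": joint angles; "qvel": joint speeds; "tau": joint torques, N m; "eef_pos": TCP position; "tcp_rot": TCP orientation; "ft_force": force on the tool from outside, world axes, zero at the start; "torque": the same for the moment, N m; "finger_gap": finger opening in mm; "gripper_force": force on a finger pad.
Only numpy, scipy, OpenCV 4.12 (cv2) and the standard library are available. Lean on these libraries where they do the work, as an engineer would, in place of code of your own. Each camera call takes 0.05 s, during which the arm holds its last target. There are 200 camera calls.

## Working session

There is one attempt and no reset: what is moved stays moved. The work goes in short steps, Python scripts to look and compute and a tool call to move; the robot and the scene stay as the last step left them, time stands still between calls to the robot, and variables do not carry over. Pictures are saved under pics/ and viewed, at most 10 in all, crops included, and the job is handed in when it is done.

Besides the shell and the picture viewer there is one more tool, called after "Request:" as name(argument=value, ...), one argument or row to a line, values as JSON. arm_command: Moves the arm, as the interface text tells. Its arguments: {"type":"object","properties":{"moves":{"type":"array","items":{"type":"array","items":{"type":"array","items":{"type":"number"}}}},"grip_force":{"type":"number"}},"required":["moves"]}

```bash
mkdir -p pics; cat > h.py <<'E'
import numpy as np, cv2
from rig import manip, grab_frame, find_in, landmark_of
def ray(f,uv,fish=False):
    K=np.array(f["K"]);T=np.array(f["world_from_camera"])
    x=(uv[0]-K[0,2])/K[0,0];y=(uv[1]-K[1,2])/K[1,1]
    if fish:
        r=np.hypot(x,y);s=np.tan(r)/r if r>1e-9 else 1
        x*=s;y*=s
    d=T[:3,:3]@np.array([x,-y,-1.]);return T[:3,3],d/np.linalg.norm(d)
def at_z(f,uv,z,fish=False):
    o,d=ray(f,uv,fish);return o+d*(z-o[2])/d[2]
def save(f,n):cv2.imwrite("pics/"+n,cv2.cvtColor(f["image"],cv2.COLOR_RGB2BGR))
E
python3 - <<'E'
from h import *
for c in ["top","scene"]:
    f=grab_frame(c);save(f,c+"1.png")
    for n,z in [("blue_handle",110),("yellow_handle",110),("stand_top",73),("blue_tray_center",57)]:
        for d in landmark_of(f,n)[:4]:
            print(c,n,np.round(d["uv"]),round(d["confidence"],2),at_z(f,d["uv"],z).round())
s=manip.observe();print(s)
E
python3 - <<'E'
import cv2,numpy as np
E
```

```text
top blue_handle [151. 341.] 0.88 [309. 272. 110.]
top blue_handle [219. 214.] 0.86 [545. 159. 110.]
top blue_handle [208. 101.] 0.83 [778. 191. 110.]
top blue_handle [350. 329.] 0.63 [332. -91. 110.]
top yellow_handle [387. 177.] 0.68 [ 624. -173.  110.]
top stand_top [302. 196.] 0.6 [591.  -5.  73.]
scene blue_handle [400. 166.] 0.84 [367. 277. 110.]
scene blue_handle [327. 210.] 0.77 [549. 151. 110.]
scene blue_handle [314. 342.] 0.73 [838. 210. 110.]
scene blue_handle [255. 136.] 0.59 [392. -79. 110.]
scene yellow_handle [180. 190.] 0.98 [ 608. -176.  110.]
scene stand_top [251. 211.] 0.9 [584. -15.  73.]
scene stand_top [179. 195.] 0.7 [ 596. -191.   73.]
{'time': 0.5, 'joint_positions': array([-1.25648884,  0.42613342,  0.07385442,  1.60602492, -0.03408007,
        1.11079508, -0.06710214]), 'qvel': array([-8.81476550e-05,  1.28922979e-04,  1.13235828e-03, -1.66820232e-03,
       -9.83015040e-04, -3.92304531e-04,  1.07316915e-03]), 'tau': array([-3.94536095e-03, -9.48835874e+01,  3.75351906e+00, -4.63590932e+01,
        1.89646304e-02,  3.23769738e-03,  8.42986822e-06]), 'eef_pos': array([301.93843301, 603.64204498, 191.86711466]), 'tcp_rot': array([-2.32160768e-05,  2.29835766e-01,  9.73229427e-01, -4.86385250e-05]), 'ft_force': array([-0.54643609, -1.00584101,  0.32440769]), 'torque': array([-0.04093665, -0.02079943, -0.03155402]), 'gripper_force': 0.0, 'finger_gap': 85.84885686147754}
```

View images.

View pics/top1.png

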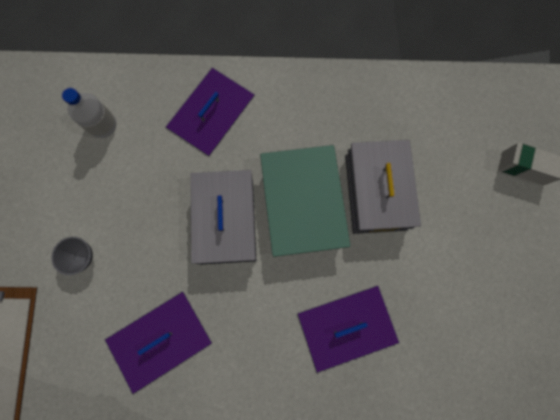

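View pics/scene1.png

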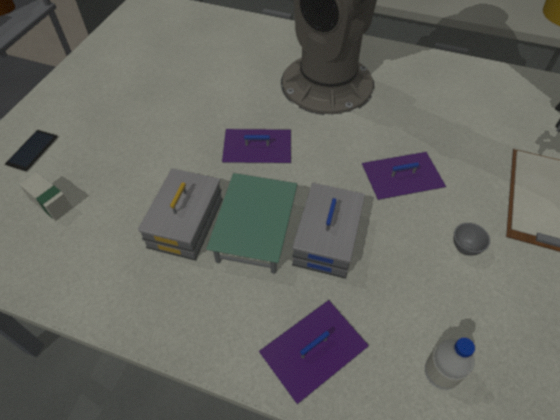

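```bash
python3 - <<'E'
import cv2
a=cv2.imread("pics/top1.png");cv2.imwrite("pics/c1.png",cv2.resize(a[130:270,140:340],None,fx=4,fy=4,interpolation=cv2.INTER_CUBIC))
E
```

```text
(no output)
```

View pics/c1.png

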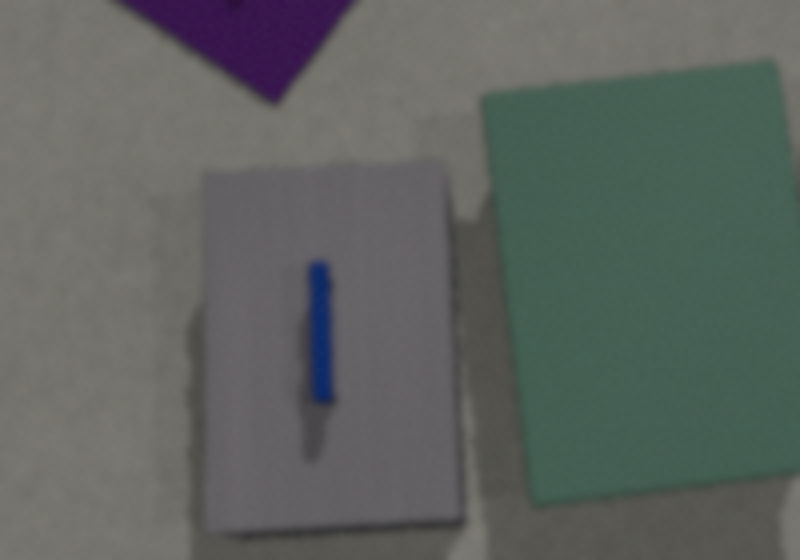

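Blue bars in the top picture: (220,213) on the grey cover on the tray pile next to the stand, and (151,341), (208,101) and (350,329) on purple covers lying on the counter. The one meant is (220,213): it is grey and on the pile. The crop confirms it. The stand's middle is near (305,200), and the yellow handle is at (390,180).

```bash
cat >> h.py <<'E'
def measure(f,lo,hi,z,box,fish=False):
    h=cv2.cvtColor(f["image"],cv2.COLOR_RGB2HSV);m=cv2.inRange(h,lo,hi)
    w=np.zeros_like(m);u0,v0,u1,v1=box;w[v0:v1,u0:u1]=m[v0:v1,u0:u1]
    n,_,st,_=cv2.connectedComponentsWithStats(w)
    k=1+np.argmax(st[1:,4]);c,_h=cv2.findContours((_==k).astype(np.uint8),cv2.RETR_EXTERNAL,cv2.CHAIN_APPROX_NONE)
    P=np.array([at_z(f,p,z,fish)[:2] for p in c[0][:,0,:].astype(float)],np.float32)
    (cx,cy),(a,b),t=cv2.minAreaRect(P)
    if a<b: t+=90
    t=(t+90)%180-90
    return np.round([cx,cy,max(a,b),min(a,b),t],1)
BL=((105,150,40),(125,255,255));GR=((65,50,40),(90,255,255));YE=((15,120,60),(32,255,255))
E
python3 - <<'E'
from h import *
f=grab_frame("top")
print("blue",measure(f,*BL,113,(190,160,260,265)))
print("stand",measure(f,*GR,73,(250,130,360,270)))
print("yellow",measure(f,*YE,113,(370,140,420,220)))
f=grab_frame("scene")
print("blue",measure(f,*BL,110,(315,190,345,232)))
print("stand",measure(f,*GR,73,(200,160,310,270)))
s=manip.observe();from scipy.spatial.transform import Rotation as R
q=s["tcp_rot"];print(R.from_quat(q,scalar_first=True).as_matrix().round(3))
E
```

```text
Traceback (most recent call last):
  File "h.py", line 18, in measure
    P=np.array([at_z(f,p,z,fish)[:2] for p in c[0][:,0,:].astype(float)],np.float32)
                                              ~^^^
IndexError: tuple index out of range
```

```bash
sed -i 's/n,_,st,_=/n,lab,st,_c=/; s/(_==k)/(lab==k)/' h.py
python3 - <<'E'
from h import *
f=grab_frame("top")
print("blue",measure(f,*BL,113,(190,160,260,265)))
print("stand",measure(f,*GR,73,(250,130,360,270)))
print("yellow",measure(f,*YE,113,(370,140,420,220)))
f=grab_frame("scene")
print("blue",measure(f,*BL,110,(315,190,345,232)))
print("stand",measure(f,*GR,73,(200,160,310,270)))
s=manip.observe();from scipy.spatial.transform import Rotation as R
q=s["tcp_rot"];print(R.from_quat(q,scalar_first=True).as_matrix().round(3))
E
```

```text
blue [546.8 157.9  64.9   5.8   2.5]
stand [584.5  -8.9 215.7 157.4   8. ]
yellow [ 618.4 -175.9   67.8   10.     4.6]
blue [547.6 159.7  67.1   5.3   4.7]
stand [590.1  -6.2 218.8 157.8   8. ]
[[-0.894  0.447 -0.   ]
 [ 0.447  0.894 -0.   ]
 [ 0.    -0.    -1.   ]]
```

Request:
arm_command(
  moves=[
    [[60,0,0,0,0,0,-0.172],[60,0,0,0,0,0,-0.172],[60,0,0,0,0,0,-0.172],[60,-22,-46,0,0,0,0],[60,-22,-46,0,0,0,0],[60,-22,-46,0,0,0,0],[60,-22,-46,0,0,0,0],[60,-22,-46,0,0,0,0],[60,-22,-46,0,0,0,0],[60,-22,-46,0,0,0,0],[60,-22,-46,0,0,0,0],[60,-22,-46,0,0,0,0]],
  ],
)

```text
time: 2.15
eef_pos: [522.0, 199.1, 192.2]
tcp_rot: [0.0, -0.026, 1.0, 0.0]
ft_force: [0.2, 1.1, 0.3]
finger_gap: 60.1
gripper_force: 0.0
```

```bash
cat > go.py <<'E'
from h import *
from scipy.spatial.transform import Rotation as R
import sys
def rel(tx,ty,tz):
    s=manip.observe();M=R.from_quat(s["tcp_rot"],scalar_first=True).as_matrix()
    print("t",round(s["time"],2),"tcp",s["eef_pos"].round(1),"yang",np.degrees(np.arctan2(M[1,1],M[0,1])).round(2),"tilt",M[:,2].round(3),"F",s["ft_force"].round(1),"gap",round(s["finger_gap"],1),"gf",s["gripper_force"])
    print("tool shift",(M.T@(np.array([tx,ty,tz])-s["eef_pos"])).round(1))
if __name__=="__main__": rel(*map(float,sys.argv[1:4]))
E
python3 go.py 547 159 91; python3 - <<'E'
from h import *
f=grab_frame("wrist");save(f,"w1.png")
for n,z in [("blue_handle",110),("stand_top",73)]:
    for d in landmark_of(f,n)[:3]:print(n,d["uv"],d["confidence"],at_z(f,d["uv"],z,True).round(1))
E
```

```text
t 2.15 tcp [522.  199.1 192.2] yang 92.99 tilt [ 0.  0. -1.] F [0.2 1.1 0.3] gap 60.1 gf 0.0
tool shift [-22.9 -41.4 101.2]
blue_handle [42.0, 31.3] 0.97 [355.1 -40.2 110. ]
blue_handle [229.2, 230.9] 0.75 [546.  159.1 110. ]
stand_top [89.5, 244.5] 0.8 [585.4  -8.1  73. ]
```

View pics/w1.png

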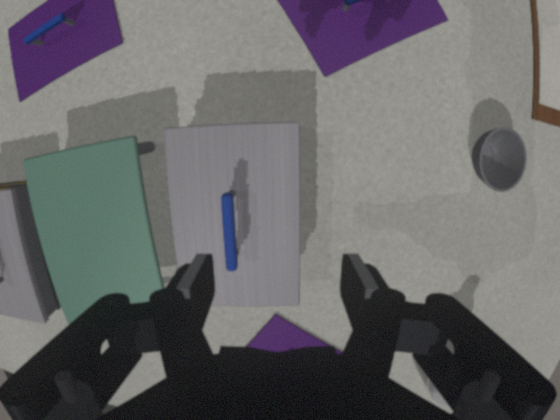

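The wrist view shows the bar at (229,231) and the stand at about (90,235). Both agree with the other cameras.

Request:
arm_command(
  moves=[
    [[60,-12,-20,10,0,0,0],[60,-12,-21,20,0,0,0],[60,0,0,30,0,0,0],[60,0,0,25,0,0,0],[60,0,0,15,0,0,0],[60,0,0,0,0,0,0]],
  ],
)

```text
time: 3.05
eef_pos: [546.7, 161.3, 91.3]
tcp_rot: [-0.001, -0.026, 1.0, -0.0]
ft_force: [-0.0, -0.3, 0.7]
finger_gap: 59.8
gripper_force: 0.0
```

```bash
python3 go.py 547 159 91; python3 - <<'E'
from h import *
f=grab_frame("wrist");save(f,"w2.png")
for d in landmark_of(f,"blue_handle")[:2]:print(d["uv"],d["confidence"],at_z(f,d["uv"],110,True).round(1))
E
```

```text
t 3.05 tcp [546.7 161.3  91.3] yang 93.04 tilt [-0.001 -0.001 -1.   ] F [-0.  -0.3  0.7] gap 59.8 gf 0.0
tool shift [-0.2 -2.3  0.3]
[274.1, 252.2] 0.71 [547.  159.9 110. ]
```

View pics/w2.png

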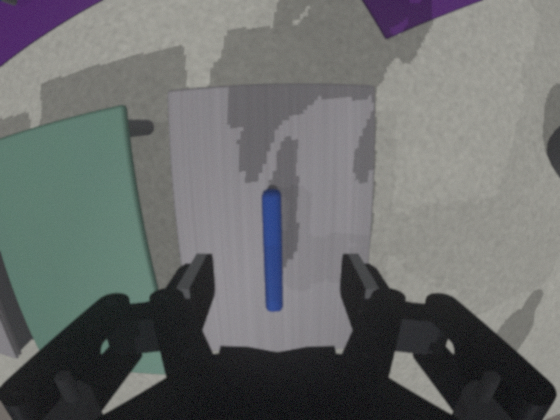

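The bar is at (273,250), between the fingers. I'll close on it.

Request:
arm_command(
  moves=[
    [[30,0,-1.5,0,0,0,0],[5,0,0,0,0,0,0],[0,0,0,0,0,0,0],[0,0,0,0,0,0,0],[0,0,0,0,0,0,0],[0,0,0,0,0,0,0]],
  ],
  grip_force=50,
)

```text
time: 3.9
eef_pos: [547.5, 159.3, 91.9]
tcp_rot: [-0.0, -0.026, 1.0, -0.0]
ft_force: [0.9, 0.5, 0.3]
finger_gap: 0.3
gripper_force: 0.0
```

```bash
python3 go.py 586 -8 92
```

```text
t 3.9 tcp [547.5 159.3  91.9] yang 92.99 tilt [-0. -0. -1.] F [0.9 0.5 0.3] gap 0.3 gf 0.0
tool shift [-2.980e+01 -1.691e+02 -1.000e-01]
```

The fingers shut fully, so the bar isn't between them. I'll look.

```bash
python3 - <<'E'
from h import *
f=grab_frame("wrist");g=grab_frame("scene")["image"]
a=f["image"][60:400,100:460];b=cv2.resize(g[130:290,250:430],(383,340),interpolation=cv2.INTER_CUBIC)
cv2.imwrite("pics/w3.png",cv2.cvtColor(np.hstack([a,b]),cv2.COLOR_RGB2BGR))
for d in landmark_of(f,"blue_handle")[:2]:print(d["uv"],d["confidence"],at_z(f,d["uv"],110,True).round(1))
E
```

```text
[274.1, 252.6] 0.64 [548.2 157.9 110. ]
```

View pics/w3.png

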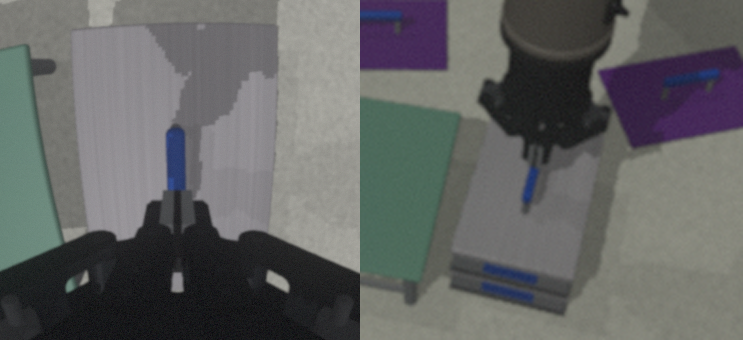

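```bash
python3 - <<'E'
from h import *
A=np.zeros((3,3));b=np.zeros(3)
W=grab_frame("wrist");S=grab_frame("scene")
for f,fi in [(W,1),(S,0),(grab_frame("top"),0)]:
    ds=[d for d in landmark_of(f,"blue_handle") if np.linalg.norm(at_z(f,d["uv"],100,fi)[:2]-[547,159])<40]
    if not ds: continue
    o,d=ray(f,ds[0]["uv"],fi);P=np.eye(3)-np.outer(d,d);A+=P;b+=P@o;print(ds[0]["uv"],ds[0]["confidence"],o.round(),d.round(3))
print(np.linalg.solve(A,b))
K=S["K"];T=np.linalg.inv(S["world_from_camera"])
for p in [[547.5,159.3,91.9],[547,159,110],[512,157,110],[582,161,110]]:
    c=T@np.array(p+[1]);print(p,(K[0][2]+K[0][0]*c[0]/-c[2]).round(1),(K[1][2]+K[1][1]*c[1]/c[2]).round(1))
    cw=np.linalg.inv(W["world_from_camera"])@np.array(p+[1]);r=np.hypot(cw[0],cw[1]);t=np.arctan2(r,-cw[2]);print("  wrist",W["K"][0][2]+W["K"][0][0]*t*cw[0]/r,W["K"][1][2]-W["K"][1][1]*t*cw[1]/r)
a=cv2.resize(W["image"][160:370,215:335],(340,595),interpolation=cv2.INTER_CUBIC);c=cv2.resize(S["image"][180:250,300:354],(459,595),interpolation=cv2.INTER_CUBIC)
im=np.clip(np.hstack([a,c]).astype(float)*1.7,0,255).astype(np.uint8)
cv2.imwrite("pics/z.png",cv2.cvtColor(im,cv2.COLOR_RGB2BGR))
E
```

```text
[330.8, 210.3] 0.89 [1135.  250.  924.] [-0.583 -0.09  -0.807]
[874.14183269 209.68997016 563.67404104]
[547.5, 159.3, 91.9] 330.1 215.6
  wrist 276.80670053177005 240.11787194889328
[547, 159, 110] 330.8 210.6
  wrist 276.273307130911 250.70462456568708
[512, 157, 110] 334.2 198.3
  wrist 275.78421234580327 186.91036221884406
[582, 161, 110] 327.2 223.4
  wrist 276.71729587644126 305.84908212144757
```

View pics/z.png

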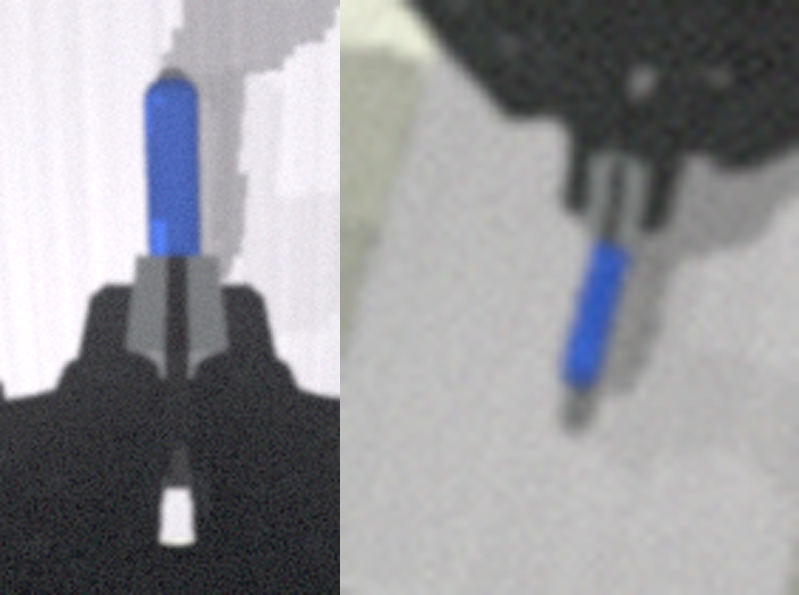

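```bash
python3 - <<'E'
from h import *
W=grab_frame("wrist");S=grab_frame("scene")
print(np.array(W["world_from_camera"]).round(2),manip.observe()["eef_pos"])
for z in (92,100,110,115,120,125,130,135,140):
    print(z,"scene x-11:",at_z(S,(332.4,208.2),z)-[11,0,0],"wrist x+11",at_z(W,(277,250),z,True)+[11,0,0])
E
```

```text
[[-5.0000e-02 -9.6000e-01 -2.6000e-01  4.8084e+02]
 [ 1.0000e+00 -5.0000e-02 -1.0000e-02  1.5609e+02]
 [-0.0000e+00 -2.6000e-01  9.6000e-01  2.7382e+02]
 [ 0.0000e+00  0.0000e+00  0.0000e+00  1.0000e+00]] [547.46399545 159.3518669   91.91510742]
92 scene x-11: [515.52271158 158.59425273  92.        ] wrist x+11 [564.80629093 159.73458587  92.        ]
100 scene x-11: [521.368898   159.47393167 100.        ] wrist x+11 [561.59600531 159.5740385  100.        ]
110 scene x-11: [528.67663102 160.57353034 110.        ] wrist x+11 [557.58314829 159.37335429 110.        ]
115 scene x-11: [532.33049753 161.12332967 115.        ] wrist x+11 [555.57671978 159.27301219 115.        ]
120 scene x-11: [535.98436404 161.67312901 120.        ] wrist x+11 [553.57029128 159.17267009 120.        ]
125 scene x-11: [539.63823055 162.22292835 125.        ] wrist x+11 [551.56386277 159.07232798 125.        ]
130 scene x-11: [543.29209706 162.77272768 130.        ] wrist x+11 [549.55743426 158.97198588 130.        ]
135 scene x-11: [546.94596357 163.32252702 135.        ] wrist x+11 [547.55100575 158.87164378 135.        ]
140 scene x-11: [550.59983008 163.87232635 140.        ] wrist x+11 [545.54457724 158.77130167 140.        ]
```

Scene and wrist rays agree that the real fingertips are near z≈135, about 43 mm above the reported TCP, so they shut above the bar. I'll open and go lower in steps, watching the force.

Request:
arm_command(
  moves=[
    [[45,0,0,0,0,0,0],[45,0,0,0,0,0,0],[45,0,0,0,0,0,0],[45,0,0,4,0,0,0],[45,0,0,6,0,0,0],[45,0,0,0,0,0,0]],
  ],
)

```text
time: 5.2
eef_pos: [547.0, 159.2, 81.2]
tcp_rot: [-0.001, -0.026, 1.0, -0.0]
ft_force: [-1.3, 0.2, -0.7]
finger_gap: 45.2
gripper_force: 0.0
```

```bash
python3 - <<'E'
from h import *
from go import rel
rel(547,159,56)
W=grab_frame("wrist");S=grab_frame("scene")
a=cv2.resize(W["image"][160:370,200:350],(425,595),interpolation=cv2.INTER_CUBIC);c=cv2.resize(S["image"][180:265,305:358],(371,595),interpolation=cv2.INTER_CUBIC)
im=np.clip(np.hstack([a,c]).astype(float)*1.7,0,255).astype(np.uint8)
cv2.imwrite("pics/z2.png",cv2.cvtColor(im,cv2.COLOR_RGB2BGR))
E
```

```text
t 5.2 tcp [547.  159.2  81.2] yang 92.99 tilt [-0.001 -0.001 -1.   ] F [-1.3  0.2 -0.7] gap 45.2 gf 0.0
tool shift [ 0.  -0.2 25.2]
```

View pics/z2.png

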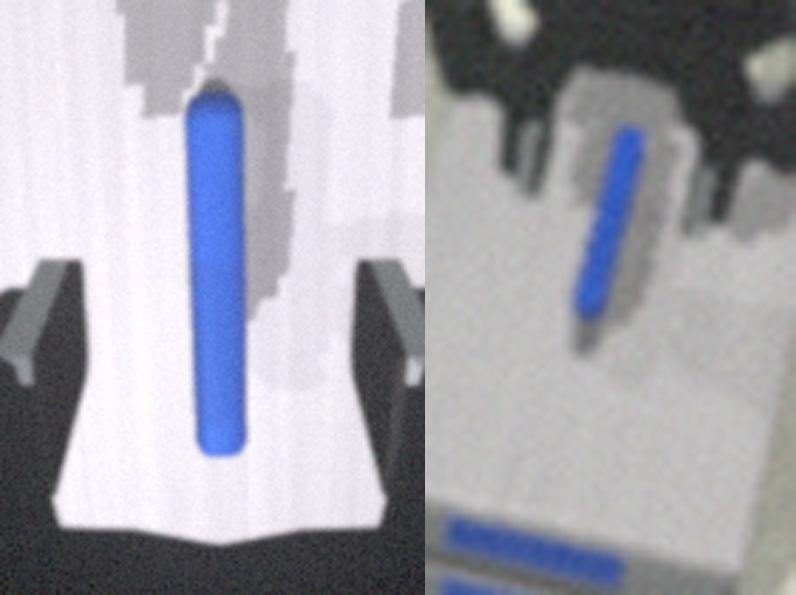

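The tips are still well above the cover, with no contact at a reported z of 81. I'll go lower.

Request:
arm_command(
  moves=[
    [[40,0,0,8,0,0,0],[40,0,0,7,0,0,0],[40,0,0,5,0,0,0],[40,0,0,3,0,0,0],[40,0,0,2,0,0,0],[40,0,0,0,0,0,0]],
  ],
)

```text
time: 6.05
eef_pos: [547.4, 159.3, 56.9]
tcp_rot: [-0.0, -0.026, 1.0, -0.0]
ft_force: [-0.2, 0.4, -0.2]
finger_gap: 39.9
gripper_force: 0.0
```

Request:
arm_command(
  moves=[
    [[25,0,0,0,0,0,0],[10,0,0,0,0,0,0],[0,0,0,0,0,0,0],[0,0,0,0,0,0,0],[0,0,0,0,0,0,0],[0,0,0,0,0,0,0]],
  ],
  grip_force=60,
)

```text
time: 6.8
eef_pos: [547.6, 159.4, 57.2]
tcp_rot: [0.0, -0.026, 1.0, 0.0]
ft_force: [-1.3, -0.3, 5.8]
finger_gap: 8.5
gripper_force: 59.6
```

```bash
python3 go.py 586 -8 57
```

```text
t 6.8 tcp [547.6 159.4  57.2] yang 92.99 tilt [ 0.  0. -1.] F [-1.3 -0.3  5.8] gap 8.5 gf 59.64884340763092
tool shift [ -29.6 -169.1    0.2]
```

Gripped. I'll take the weight off by 3 mm, then slide across.

Request:
arm_command(
  moves=[
    [[0,0,0,-3,0,0,0],[0,0,0,0,0,0,0],[0,-1,-6,0,0,0,0],[0,-2,-12,0,0,0,0],[0,-3,-18,0,0,0,0],[0,-3,-18,0,0,0,0],[0,-3,-18,0,0,0,0],[0,0,0,0,0,0,0]],
  ],
)

```text
time: 7.8
eef_pos: [563.6, 85.5, 60.0]
tcp_rot: [0.0, -0.025, 1.0, -0.0]
ft_force: [0.3, -0.2, -4.2]
finger_gap: 8.7
gripper_force: 58.6
```

```bash
python3 - <<'E'
from h import *
from go import rel
rel(586,-8,60)
f=grab_frame("scene")
im=cv2.resize(f["image"][130:290,130:400],(800,474))
cv2.imwrite("pics/m.png",cv2.cvtColor(im,cv2.COLOR_RGB2BGR))
E
```

```text
t 7.8 tcp [563.6  85.5  60. ] yang 92.82 tilt [ 0.    -0.001 -1.   ] F [ 0.3 -0.2 -4.2] gap 8.7 gf 58.6008220911026
tool shift [-17.8 -94.5   0. ]
```

View pics/m.png

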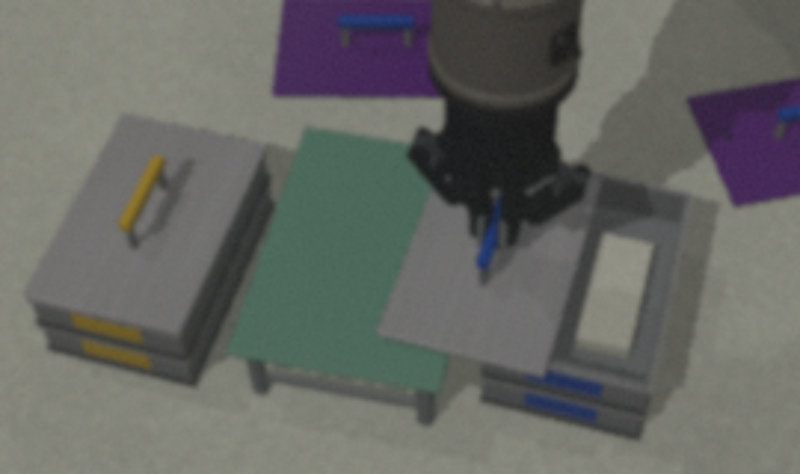

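The cover (bar at (490,235)) is level and half-way across, and the tray hasn't moved. Carrying on.

Request:
arm_command(
  moves=[
    [[0,-2,-10,0,0,0,0],[0,-3.5,-18,0,0,0,0],[0,-3.5,-18,0,0,0,0],[0,-3.5,-18,0,0,0,0],[0,-3,-18,0,0,0,0],[0,-2.5,-12.5,0,0,0,0],[0,0,0,0,0,0,-0.045],[0,0,0,0,0,0,-0.045],[0,0,0,3,0,0,0],[0,0,0,0,0,0,0]],
  ],
)

```text
time: 9.1
eef_pos: [585.9, -5.5, 56.6]
tcp_rot: [-0.0, -0.071, 0.998, 0.0]
ft_force: [1.8, -0.9, -3.6]
finger_gap: 8.7
gripper_force: 58.6
```

```bash
python3 - <<'E'
from h import *
from go import rel
rel(586,-8,54)
f=grab_frame("top");print(measure(f,*BL,113,(270,160,340,265)))
h=grab_frame("wrist")
for d in landmark_of(h,"blue_handle")[:2]:print(d["uv"],d["confidence"],at_z(h,d["uv"],108,True).round(1))
E
```

```text
t 9.1 tcp [585.9  -5.5  56.6] yang 98.09 tilt [-0.001 -0.    -1.   ] F [ 1.8 -0.9 -3.6] gap 8.7 gf 58.64619970321655
tool shift [ 0.3 -2.5  2.6]Traceback (most recent call last):
  File "<stdin>", line 4, in <module>
  File "h.py", line 17, in measure
    k=1+np.argmax(st[1:,4]);c,_h=cv2.findContours((lab==k).astype(np.uint8),cv2.RETR_EXTERNAL,cv2.CHAIN_APPROX_NONE)
        ~~~~~~~~~^^^^^^^^^^
    return _wrapfunc(a, 'argmax', axis=axis, out=out, **kwds)
    return bound(*args, **kwds)
ValueError: attempt to get argmax of an empty sequence
```

Still holding the weight. I'll lower the last few millimetres.

Request:
arm_command(
  moves=[
    [[0,0,-2,1.5,0,0,0],[0,0,0,1,0,0,0],[0,0,0,0,0,0,0]],
  ],
)

```text
time: 9.52
eef_pos: [586.4, -7.4, 54.4]
tcp_rot: [-0.0, -0.071, 0.997, -0.0]
ft_force: [0.3, -0.8, -3.1]
finger_gap: 8.3
gripper_force: 58.7
```

Request:
arm_command(
  moves=[
    [[0,0,0,1,0,0,0],[0,0,0,0.5,0,0,0],[0,0,0,0,0,0,0]],
  ],
)

```text
time: 9.9
eef_pos: [586.5, -7.3, 54.2]
tcp_rot: [0.0, -0.071, 0.997, 0.0]
ft_force: [-10.6, -0.4, 19.8]
finger_gap: 8.5
gripper_force: 61.9
```

Contact. I'll ease off, release and retreat upward.

Request:
arm_command(
  moves=[
    [[0,0,0,-1,0,0,0],[14,0,0,0,0,0,0],[40,0,0,0,0,0,0],[50,0,0,0,0,0,0],[50,0,0,0,0,0,0],[50,0,0,-10,0,0,0],[50,0,0,-30,0,0,0],[50,0,0,-40,0,0,0],[50,0,0,-50,0,0,0],[50,0,0,0,0,0,0]],
  ],
)

```text
time: 11.15
eef_pos: [588.6, -7.4, 188.4]
tcp_rot: [0.003, -0.071, 0.997, 0.0]
ft_force: [0.1, -1.0, -0.7]
finger_gap: 50.1
gripper_force: 0.0
```

```bash
python3 - <<'E'
from h import *
from go import rel
rel(586,-8,180)
f=grab_frame("wrist");s=grab_frame("scene")
for g,fi in((f,1),(s,0)):
    for d in landmark_of(g,"blue_handle")[:4]:
        p=at_z(g,d["uv"],107,fi)
        if np.hypot(p[0]-586,p[1]+8)<60: print(d["uv"],d["confidence"],p.round(1))
u=np.round(landmark_of(s,"stand_top")[0]["uv"]);print(u)
im=cv2.resize(np.hstack([f["image"],s["image"]]),(800,300));cv2.imwrite("pics/end.png",cv2.cvtColor(im,cv2.COLOR_RGB2BGR))
try: print("blue rect",measure(s,*BL,110,(235,185,275,235)))
except Exception as e: print(e)
E
```

```text
t 11.15 tcp [588.6  -7.4 188.4] yang 98.13 tilt [ 0.007  0.001 -1.   ] F [ 0.1 -1.  -0.7] gap 50.1 gf 0.0
tool shift [ 2.7 -0.3  8.4]
[279.6, 201.9] 0.63 [585.   -5.6 107. ]
[250.5, 206.5] 0.96 [594.  -10.5 107. ]Traceback (most recent call last):
  File "<stdin>", line 9, in <module>
IndexError: list index out of range
```

```bash
python3 - <<'E'
from h import *
f=grab_frame("wrist");s=grab_frame("scene")
im=cv2.resize(np.hstack([f["image"],s["image"]]),(800,300));cv2.imwrite("pics/end2.png",cv2.cvtColor(im,cv2.COLOR_RGB2BGR))
for d in landmark_of(s,"yellow_handle")[:1]: print("yellow",d["uv"])
try: print("blue rect",measure(s,*BL,107,(235,185,275,235)))
except Exception as e: print(e)
E
```

```text
yellow [174.8, 193.5]
blue rect [587.4  -6.8  67.1   6.2   7.8]
```

View pics/end2.png

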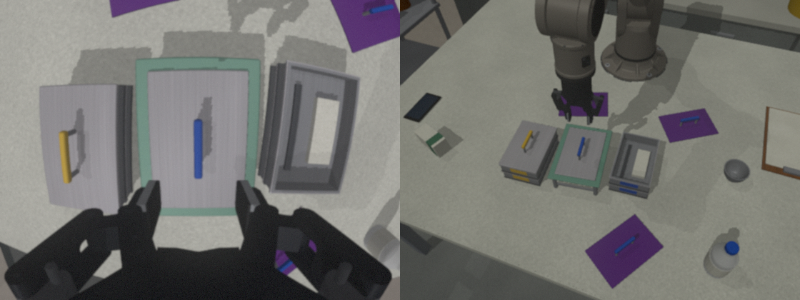

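The cover (bar at (198,148) in the left half) lies flat, centred and square on the stand. It measures (587, -7) mm at 7.8°, against the stand's (586, -8) at 8°. The gripper is clear, so I'll hand in.

```bash
python3 -c "
from rig import manip
print(manip.job_done())"
```

```text
the job is handed in; nothing more can be done
None
```

The blue-handled cover was slid across and lies centred (within about 2 mm) and square (within about 1°) on the stand, handle up. The tray and yellow-handled cover showed no visible shift, the gripper is clear, and the job is handed in at about 11 s; no verdict came back.

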